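# Gather mosaic stones in a tipping tray

## Robot

A 6-joint arm with a two-finger parallel gripper is mounted at the origin on the work surface. World frame = base frame: x ahead of the robot, y to its left, z up, the work surface at z = 0. Lengths are in m, angles in rad, forces in N, time in s.
With the tool pointing down it reaches from about 0.325 to 0.775 m from the base axis. Payload 5.5 kg.
Tool frame: the origin (TCP) lies on the centre line of the jaws, within the pads' length; the fingertips stand 25 mm ahead of it and the grasp point (between the pads) lies 6 mm ahead of it; x points along the fingers, z is the direction in which the jaws open and shut, and the axes are right-handed (so a half turn about x gives the same grasp; the last joint's range is limited). The gripper opens to 88 mm and grips with 3 to 60 N. Pads are 20 mm wide; open, the fingers measure 115 mm over their backs; the gripper's body (75 mm by 178 mm) begins 61 mm behind the grasp point.
Start: joints at [-1.311, 0.091, 1.231, -0, 1.82, -0.057], TCP at [0.187, -0.57, 0.248] pointing down, gripper open.
Joint ranges: [-2.87, 2.87], [-0.86, 2.18], [0.17, 2.46], [-1.51, 4.65], [0.06, 2.69], [-2.65, 2.65]. Speed limits (rad/s): [2.57, 2.57, 3.01, 3.14, 3.14, 3.14].

## Interface

Orientations are given as a 3x3 rotation matrix whose columns are the frame's x, y, z axes.
In Python, from cell import manip gives the robot as it stands.
- The arm moves only by the shell command python3 -m crank 'ROWS'. ROWS is text: rows parted by semicolons, each of 7 numbers parted by spaces: the closure in counts, from 0 (fully open) to 255 (shut), then the shift along the tool's x, y, z in mm, then the turn, a rotation vector about the tool's x, y, z in degrees. In form: fingers dx dy dz wx wy wz; .... A call has 1 to 12 rows; each row shifts and turns the commanded pose from where the row before left it, along the tool's axes as they then stand; what a row does not reach is not made up. A row lasts 1/12 s, in which the tool goes at most 41.7 mm and 7.16 degrees, less where a joint would pass 70% of its speed; a pose out of reach is approached as far as the arm can. A call is refused whole if a number of a shift passes 41.7 or a number of a turn 7.16, either way. A call with a gripper value outside its range is refused whole. The fingers move at their own pace and stop on an object; the grip force is fixed at half the most. Time passes only in rows, so rows that do not move let the fingers close. It gives the time, the measured TCP pose, the force and the opening at its end, in the units of the state.
- manip.state(): the state, without advancing time (a new reading comes with each control period).
- manip.get_image(name): name is "scene" or "top" or "wrist"; returns the picture (384x512x3 uint8, red, green, blue); there is no depth.
- manip.camera_model(name): a dict with "fov_y" (degrees; the focal length in pixels is half the picture's height over the tangent of half this angle, whatever the lens; pixels are square), "cx", "cy" (the principal point, pixels), "xyz" and "attitude" of the camera in the world. Camera axes: x right, y down, z forward; pixel columns grow to the right and rows downward; lengths in m; the calibration is good to about 2 mm. A picture is of the moment at which its call begins: read the wrist's pose just before it. camera_model takes no time and is no camera call; for the wrist camera it gives the pose at the moment of the call.
- manip.finish_job(): hands the job in, once; it reports no verdict.
The state is a dict: "time": time; "joint_positions": joint angles; "qvel": joint speeds; "effort": joint torques, N m; "tool_pos": TCP position; "eef_rot": TCP orientation; "force": force on the tool from outside, world axes, zero at the start; "wrist_torque": the same for the moment, N m; "gripper_width": finger opening in m.
Only numpy, scipy, OpenCV 4.12 (cv2) and the standard library are available. Lean on these libraries where they do the work, as an engineer would, in place of code of your own. Each camera call takes 0.05 s, during which the arm holds its last target. There are 200 camera calls.

## Task

Put the mosaic stone that lies on the table into the level tray with the three others. Then press the tray's ledge down, gently and by feel, until the tray sits on its rubber block, keep it there until all four stones have slid to the ledge end, and ease it back up to level under your hand without letting it spring back. Leave the tape roll, tumbler and paintbrush where they are, take your hand away at the end, and never press on the tray with more than 25 N.

Things in the scene. Friction and masses are not known exactly. Their poses are not given: they have to be found in the camera images.
- tray: sheet-aluminium tray hinged see-saw fashion on a wooden stand; inside 240 mm (x) by 120 mm (y), walls 22 mm high, 6 mm thick. Origin: middle of the inner floor, on the hinge axis, 100 mm above the table; z normal to the floor, x towards the ledge end. It tilts about its y: pressing the ledge lowers the +x end. A spring holds it level against a rest; let go while tilted, it snaps back (limit 1.5 rad/s)
- tray_floor (a point): middle of the tray's inner floor, the same point and axes as the tray's origin. Stones on it begin to slide at a tilt of about 0.17 to 0.28 rad, and stay put on the level tray
- ledge (a point): where to press: top of the flat ledge sticking out from the rim at the +x end, 158 mm along the tray's x and 22 mm above its inner floor, axes as the tray's. Ledge: x 126 to 180 mm, 90 mm wide (y), 5 mm thick, nothing above it. The spring takes about 3 N here to start, about 6 N just above the block; more than that bears on the block, total to stay under 25 N
- block: loose rubber stop block 30 x 90 x 40 mm, 0.7 kg, on the stand's 12 mm base board under the ledge half of the tray, 70 to 90 mm from the hinge (differs each time); origin under its centre. The tray meets it at a tilt of 0.35 to 0.48 rad, felt as a sharp rise of force; the height is not known well enough to press by position
- stray_center (a point): the loose, fourth mosaic stone: square terracotta tile 26 x 26 x 12 mm, 20 g, smooth; this point is its centre, z up, x and y square to its sides. It starts flat on the table, on the robot's right (-y) side
- stone1_center (a point): first mosaic stone: square terracotta tile 26 x 26 x 12 mm, 20 g, smooth; this point is its centre, z up, x and y square to its sides; starts flat in the tray in the half away from the ledge (tray x -100 to -50 mm), at the tray's -y side
- stone2_center (a point): second mosaic stone: square terracotta tile 26 x 26 x 12 mm, 20 g, smooth; this point is its centre, z up, x and y square to its sides; starts likewise in the middle
- stone3_center (a point): third mosaic stone: square terracotta tile 26 x 26 x 12 mm, 20 g, smooth; this point is its centre, z up, x and y square to its sides; starts likewise at the tray's +y side
- tape: bystander: roll of masking tape lying flat, 84 mm across, 40 mm high; origin under its centre
- tumbler: bystander: drinking glass, 68 mm across the rim, 85 mm high; origin under its centre
- paintbrush: bystander: paintbrush lying beyond the tray; origin under its middle
There are look-alikes about, which are no part of the job. What is shaped like the part that bears stone1_center but turquoise or yellow is not meant.

How it is judged:
By the outcome, as a careful person would: the job done as asked, in the order asked, and still so for the second after the job is handed in, with the robot touching nothing.
It also fails if it takes over 61 s, if anything falls off the work surface, if the arm or the gripper's body presses on something with over 40 N, if the wrist force passes 120 N, or if a joint passes its speed limit or range.

## Working session

There is one attempt and no reset: what is moved stays moved. The work goes in short steps, Python scripts to look and compute and a shell command to move; the robot and the scene stay as the last step left them, time stands still between calls to the robot, and variables do not carry over. Pictures are saved under pics/ and viewed, about 8 in all and at most 12, crops included, and the job is handed in when it is done.

```bash
mkdir -p pics; ls; python3 - <<'E'
from cell import manip
import cv2
s=manip.state(); print(s)
for n in("scene","top"):
    print(n,manip.camera_model(n))
    cv2.imwrite(f"pics/{n}1.png",cv2.resize(manip.get_image(n)[:,:,::-1],(800,600),interpolation=cv2.INTER_CUBIC))
print(manip.camera_model("wrist"))
E
```

```text
pics
{'time': 0.0, 'joint_positions': array([-1.31069675e+00,  9.18248266e-02,  1.23188166e+00,  1.04289267e-05,
        1.81982022e+00, -5.67042178e-02]), 'qvel': array([ 1.08770589e-03, -3.55960033e-05, -8.17183193e-04,  3.25998186e-04,
        5.16802310e-04, -6.57505031e-04]), 'effort': array([ 1.50921318e-03, -4.46448183e+01, -4.06444716e+01,  6.99050305e-02,
        2.92469643e-02, -1.29475493e-04]), 'tool_pos': array([ 0.18685087, -0.56989103,  0.24652962]), 'eef_rot': array([[-4.87626460e-04,  9.50235217e-01,  3.11532975e-01],
       [ 1.87159999e-03,  3.11533333e-01, -9.50233382e-01],
       [-9.99998130e-01,  1.19706172e-04, -1.93037212e-03]]), 'force': array([ 0.18995739, -0.10623527, -1.09490077]), 'wrist_torque': array([-0.04325347,  0.0065769 ,  0.04215446]), 'gripper_width': 0.08795804527666942}
scene {'fov_y': 51.929989165898, 'cx': 249.2659061840891, 'cy': 196.84238897854465, 'xyz': array([1.24041948, 0.03474848, 0.63650964]), 'attitude': array([[-0.10827743,  0.63628006, -0.76382176],
       [ 0.9941143 ,  0.06654214, -0.08549207],
       [-0.00357056, -0.768583  , -0.63974012]])}
top {'fov_y': 42.7915936429309, 'cx': 261.6915589334842, 'cy': 196.79383711391043, 'xyz': array([ 0.45656508, -0.0423694 ,  1.49957249]), 'attitude': array([[-0.02438896, -0.99341883,  0.11191164],
       [-0.9996789 ,  0.02500506,  0.00410479],
       [-0.00687613, -0.11177559, -0.99370968]])}
{'fov_y': 70.97387788752368, 'cx': 251.5873691441301, 'cy': 189.11074225341508, 'xyz': array([ 0.25832744, -0.54578532,  0.38392341]), 'attitude': array([[ 0.31185567, -0.91338799, -0.2616647 ],
       [-0.95012776, -0.30031986, -0.08405482],
       [-0.00180844,  0.27482787, -0.96149174]])}
```

View pics/top1.png

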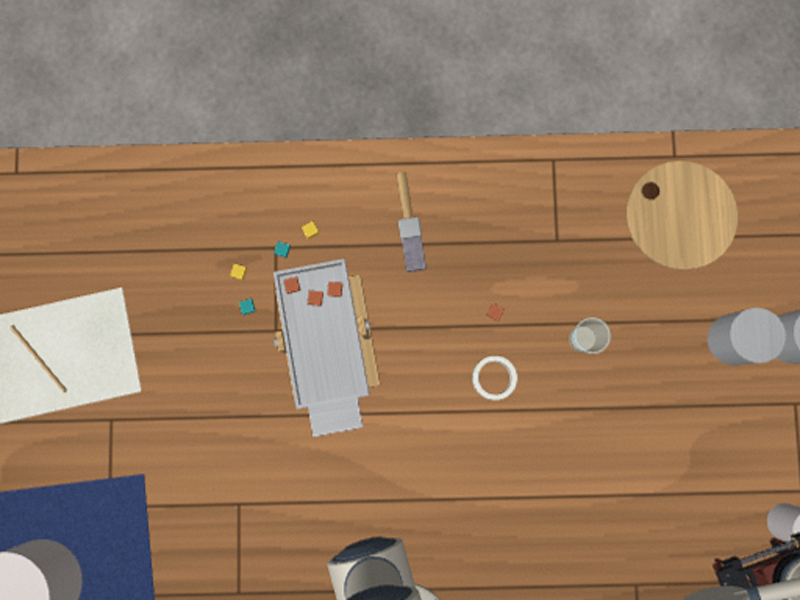

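View pics/scene1.png

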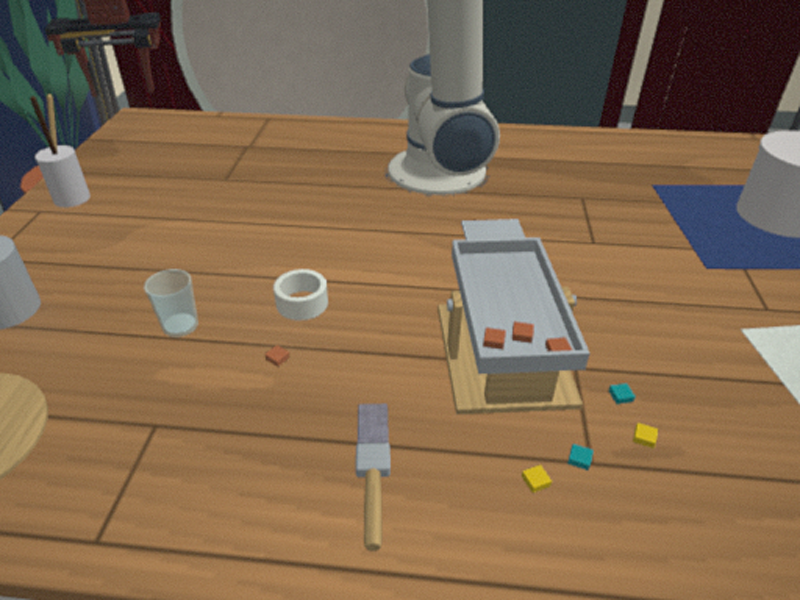

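Top view (800x600 scale): the stray is at (495,312), tape (495,378), tumbler (590,336). The tray has its ledge towards the robot at (335,417), with three stones at the far end. Next is an enlarged crop.

```bash
cat > h.py <<'E'
import numpy as np, cv2
from cell import manip
def back(n,px,z,cm=None):
    c=cm or manip.camera_model(n); f=192/np.tan(np.radians(c["fov_y"]/2))
    px=np.atleast_2d(px).astype(float)
    d=np.c_[(px[:,0]-c["cx"])/f,(px[:,1]-c["cy"])/f,np.ones(len(px))]@c["attitude"].T
    return c["xyz"]+d*((z-c["xyz"][2])/d[:,2])[:,None]
def proj(n,P,cm=None):
    c=cm or manip.camera_model(n); f=192/np.tan(np.radians(c["fov_y"]/2))
    q=(np.atleast_2d(P)-c["xyz"])@c["attitude"]
    return q[:,:2]/q[:,2:]*f+[c["cx"],c["cy"]]
def stones(im):
    h=cv2.cvtColor(im,cv2.COLOR_RGB2HSV)
    m=((h[...,0]<9)&(h[...,1]>140)&(h[...,2]>110)).astype(np.uint8)
    n,l,s,c=cv2.connectedComponentsWithStats(m)
    return [(c[i].round(1),s[i][4],cv2.minAreaRect(np.argwhere(l==i)[:,::-1].astype(np.float32))) for i in range(1,n) if s[i][4]>25]
E
python3 - <<'E'
from h import *
im=manip.get_image("top")
for s in stones(im): print(s, back("top",s[0],.012).round(4))
cv2.imwrite("pics/c2.png",cv2.resize(im[150:290,165:345,::-1],None,fx=4.28,fy=4.28,interpolation=cv2.INTER_CUBIC))
E
```

```text
(no output)
```

View pics/c2.png

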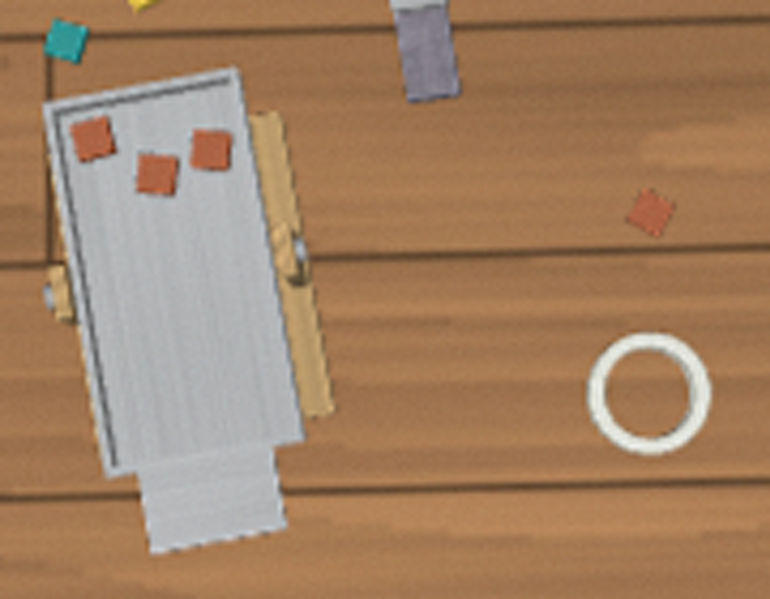

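```bash
python3 - <<'E'
from h import *
B=lambda uv,z: back("top",[[165+(u+.5)/4.28-.5,150+(v+.5)/4.28-.5] for u,v in uv],z)
r=B([(45,103),(238,68),(303,440),(107,476)],.122); print(r.round(4))
led=B([(151,553),(286,527)],.122);print(led.round(4))
x=(r[2]+r[3]-r[0]-r[1]);yaw=np.arctan2(x[1],x[0]);print("yaw",yaw,"len",np.linalg.norm(x)/2,"center",r.mean(0), "width",np.linalg.norm(r[0]-r[1]))
c=r.mean(0);u=np.array([np.cos(yaw),np.sin(yaw),0]);v=np.array([-u[1],u[0],0])
print("ledge end dist",[(p-c)@u for p in led])
s=B([(93,138),(157,175),(211,149)],.112);print("stones",[((p-c)@u,(p-c)@v) for p in s])
k=B([(651,187),(675,205),(655,238),(627,217)],.012);print("stray",k.round(4),k.mean(0))
e=[k[1]-k[0],k[2]-k[1],k[3]-k[2],k[0]-k[3]];print([np.degrees(np.arctan2(a[1],a[0])) for a in e])
print("tape",B([(650,393)],.04),"ledge pt",c+.158*u)
E
```

```text
[[0.6841 0.2081 0.122 ]
 [0.7044 0.0793 0.122 ]
 [0.4572 0.0406 0.122 ]
 [0.437  0.1688 0.122 ]]
[[0.3867 0.1406 0.122 ]
 [0.4013 0.0526 0.122 ]]
yaw -2.9849106166476025 len 0.25025809615353645 center [0.57067614 0.1241981  0.122     ] width 0.13038755600780572
ledge end dist [np.float64(0.17916828532236126), np.float64(0.1784911275505723)]
stones [(np.float64(-0.09786084704450086), np.float64(-0.038926417897414044)), (np.float64(-0.06551827180094127), np.float64(-0.0009466011793079843)), (np.float64(-0.07624812556447845), np.float64(0.03748292410037863))]
stray [[ 0.6306 -0.2045  0.012 ]
 [ 0.6172 -0.2212  0.012 ]
 [ 0.594  -0.206   0.012 ]
 [ 0.6095 -0.1867  0.012 ]] [ 0.61281529 -0.20460218  0.012     ]
[np.float64(-128.7760072591127), np.float64(146.97061096160223), np.float64(51.30151649295725), np.float64(-40.29518943322368)]
tape [[ 0.48369898 -0.1954933   0.04      ]] ledge pt [0.41461157 0.0995435  0.122     ]
```

```bash
python3 -m crank '0 0 37 -15.3 0 0 0;0 0 37 -15.3 0 0 0;0 0 37 -15.3 0 0 0;0 0 37 -15.3 0 0 0;0 0 37 -15.3 0 0 0;0 0 37 -15.3 0 0 0;0 0 37 -15.3 0 0 0;0 0 37 -15.3 0 0 0;0 0 37 -15.3 0 0 0;0 0 37 -15.3 0 0 0;0 0 37 -15.3 0 0 0;0 0 37 -15.3 0 0 0'; python3 -m crank '0 0 37 -15.3 0 0 0;0 0 37 -15.3 0 0 0;0 20 0 0 -6.8 0 0;0 20 0 0 -6.8 0 0;0 20 0 0 -6.8 0 0;0 20 0 0 -6.8 0 0;0 20 0 0 -6.8 0 0;0 0 0 0 0 0 0;0 0 0 0 0 0 0'; cat >w.py <<'E'
import sys
from h import *
s=manip.state();print(s["time"],s["tool_pos"].round(4),s["eef_rot"].round(3).tolist(),s["gripper_width"],s["force"].round(2))
cm=manip.camera_model("wrist");im=manip.get_image("wrist");np.save("cm.npy",cm,allow_pickle=True)
cv2.imwrite(sys.argv[1],im[:,:,::-1])
for t in stones(im): print(t)
E
python3 w.py pics/w1.png
```

```text
time: 1.15
tool_pos: [0.5528, -0.2557, 0.2473]
eef_rot: [[-0.0, 0.95, 0.312], [0.0, 0.312, -0.95], [-1.0, -0.0, -0.0]]
force: [-0.1, -0.4, 0.7]
gripper_width: 0.0878
time: 1.9
tool_pos: [0.6116, -0.2049, 0.146]
eef_rot: [[-0.003, 0.616, 0.787], [0.001, 0.787, -0.616], [-1.0, -0.001, -0.004]]
force: [-0.2, 0.2, 0.4]
gripper_width: 0.0878
1.9 [ 0.6116 -0.2049  0.146 ] [[-0.003, 0.616, 0.787], [0.001, 0.787, -0.616], [-1.0, -0.001, -0.004]] 0.08782284408780938 [-0.18  0.19  0.41]
```

View pics/w1.png

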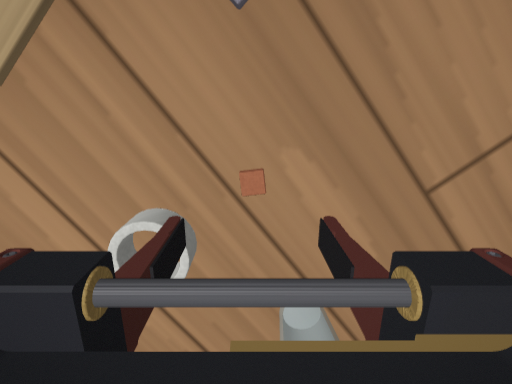

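Wrist view: the stray is at (252,182), nearly square to the jaws, with corners at about (239,171), (263,168), (266,194) and (243,196).

```bash
python3 - <<'E'
from h import *
k=back("wrist",[(239,170.5),(263.5,168.5),(266,193.5),(242.5,196)],.012,np.load("cm.npy",allow_pickle=True).item());print(k.round(4),k.mean(0))
e=[k[1]-k[0],k[2]-k[1],k[3]-k[2],k[0]-k[3]];print([(np.degrees(np.arctan2(a[1],a[0]))%90,np.linalg.norm(a)) for a in e])
R=manip.state()["eef_rot"];print(R.T@(k.mean(0)-manip.state()["tool_pos"]))
E
```

```text
[[ 0.6117 -0.182   0.012 ]
 [ 0.6328 -0.1958  0.012 ]
 [ 0.6186 -0.2187  0.012 ]
 [ 0.5974 -0.2057  0.012 ]] [ 0.61513992 -0.20055173  0.012     ]
[(np.float64(56.756680311531966), np.float64(0.025235646492470565)), (np.float64(58.26961308273759), np.float64(0.026951904548050607)), (np.float64(58.37282027830483), np.float64(0.024920413400015603)), (np.float64(58.90436059144288), np.float64(0.02766477787449593))]
[ 0.1359997   0.00544484 -0.00067593]
```

```bash
python3 -m crank '0 0 4 0 -5 0 0;0 25 0 0 0 0 0;0 25 0 0 0 0 0;0 25 0 0 0 0 0;0 20 0 0 0 0 0;0 13 0 0 0 0 0;0 10 0 0 0 0 0;0 0 0 0 0 0 0;150 0 0 0 0 0 0;255 0 0 0 0 0 0;255 0 0 0 0 0 0;255 0 0 0 0 0 0';python3 -m crank '255 0 0 0 0 0 0;255 0 0 0 0 0 0;255 0 0 0 0 0 0;255 0 0 0 0 0 0;255 0 0 0 0 0 0;255 0 0 0 0 0 0;255 0 0 0 0 0 0'
```

```text
time: 2.95
tool_pos: [0.6156, -0.2024, 0.0313]
eef_rot: [[0.002, 0.543, 0.84], [-0.001, 0.84, -0.543], [-1.0, 0.0, 0.002]]
force: [-1.3, -0.2, 0.4]
gripper_width: 0.0643
time: 3.53
tool_pos: [0.6148, -0.2021, 0.0296]
eef_rot: [[-0.0, 0.542, 0.84], [0.0, 0.84, -0.542], [-1.0, -0.0, -0.0]]
force: [-0.1, 0.7, -0.4]
gripper_width: 0.0257
```

```bash
python3 -m crank '255 -30 0 0 0 0 0;255 -41 0 0 0 0 0;255 -41 0 0 0 0 0;255 -41 0 0 0 0 0;255 -41 0 0 0 0 0;255 0 24 -22.5 0 0 0;255 0 24 -22.5 0 0 0;255 0 24 -22.5 0 0 0;255 0 24 -22.5 0 0 0;255 0 24 -22.5 0 0 0;255 0 24 -22.5 0 0 0;255 0 24 -22.5 0 0 0';python3 -m crank '255 0 24 -22.5 0 0 0;255 0 24 -22.5 0 0 0;255 0 24 -22.5 0 0 0;255 0 0 0 -7 0 0;255 0 0 0 -7 0 0;255 0 0 0 -7 0 0;255 0 0 0 -7 0 0;255 0 0 0 -7 0 0;255 0 0 0 -7 0 0;255 0 0 0 0 0 0;255 0 0 0 0 0 0;255 0 0 0 0 0 0'; python3 w.py pics/w2.png
```

```text
time: 4.53
tool_pos: [0.5731, 0.0259, 0.2237]
eef_rot: [[0.0, 0.543, 0.84], [0.0, 0.84, -0.543], [-1.0, 0.0, 0.0]]
force: [1.2, -0.7, -0.5]
gripper_width: 0.0256
time: 5.53
tool_pos: [0.556, 0.1216, 0.2236]
eef_rot: [[-0.0, -0.156, 0.988], [-0.0, 0.988, 0.156], [-1.0, -0.0, -0.0]]
force: [-0.1, 0.0, 0.1]
gripper_width: 0.0255
5.5333 [0.556  0.1216 0.2236] [[-0.0, -0.156, 0.988], [-0.0, 0.988, 0.156], [-1.0, -0.0, -0.0]] 0.02550823347342604 [-0.1   0.03  0.15]
```

View pics/w2.png

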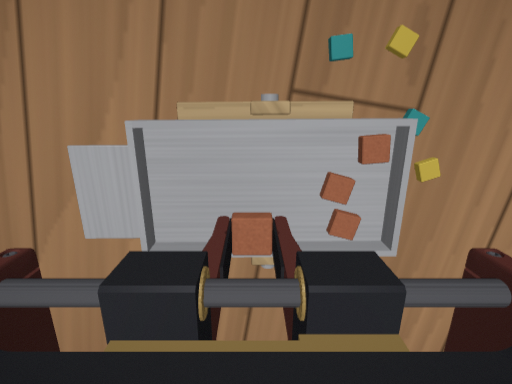

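Wrist view: the stone is held at (252,232), the tray is square to the jaws and its rim corners are at (127,123), (415,121) and (402,258). The three tray stones are undisturbed.

```bash
python3 - <<'E'
from h import *
k=back("wrist",[(127,123),(415,121),(402,258)],.122,np.load("cm.npy",allow_pickle=True).item());print(k.round(4),"centre",(k[0]+k[2])/2)
d=k[1]-k[0];print(np.degrees(np.arctan2(d[1],d[0])),np.linalg.norm(d),np.linalg.norm(k[1]-k[2]))
E
python3 -m crank '255 25 0 0 0 0 0;255 25 0 0 0 0 0;255 22 0 0 0 0 0;255 10 0 0 0 0 0;255 6 0 0 0 0 0;255 3 0 0 0 0 0;255 0 0 0 0 0 0;255 0 0 0 0 0 0'
```

```text
[[0.4394 0.1713 0.122 ]
 [0.6842 0.2116 0.122 ]
 [0.714  0.0822 0.122 ]] centre [0.57672261 0.12672123 0.122     ]
9.34863048371148 0.2480867804482876 0.13279876742145977
time: 6.25
tool_pos: [0.5566, 0.1217, 0.1341]
eef_rot: [[0.002, -0.159, 0.987], [0.0, 0.987, 0.159], [-1.0, 0.0, 0.002]]
force: [0.6, -0.1, 0.1]
gripper_width: 0.0259
```

```bash
python3 -m crank '255 2 0 0 0 0 0;255 0.5 0 0 0 0 0;255 0 0 0 0 0 0;255 0 0 0 0 0 0'
```

```text
time: 6.58
tool_pos: [0.5562, 0.1216, 0.1305]
eef_rot: [[0.001, -0.159, 0.987], [0.0, 0.987, 0.159], [-1.0, -0.0, 0.001]]
force: [-0.8, 1.1, -0.4]
gripper_width: 0.0259
```

```bash
python3 -m crank '125 0 0 0 0 0 0;125 0 0 0 0 0 0;125 0 0 0 0 0 0;125 0 0 0 0 0 0;125 -5 0 0 0 0 0;125 -10 0 0 0 0 0;125 -38 0 0 0 0 0;125 -40 0 0 0 0 0;125 0 0 0 0 0 0;125 0 0 0 0 0 0'
python3 w.py pics/w3.png
python3 -m crank '255 0 0 -25 0 0 0;255 0 0 -25 0 0 0;255 0 0 -25 0 0 0;255 0 0 -25 0 0 0;255 0 0 -25 0 0 0;255 0 0 -24 0 0 0;255 25 0 0 0 0 0;255 25 0 0 0 0 0;255 10 0 0 0 0 0;255 0 0 0 0 0 0;255 0 0 0 0 0 0'
```

```text
time: 7.42
tool_pos: [0.5574, 0.1218, 0.2281]
eef_rot: [[0.008, -0.159, 0.987], [0.001, 0.987, 0.159], [-1.0, -0.0, 0.008]]
force: [-0.7, 0.1, -1.0]
gripper_width: 0.0443
7.4167 [0.5574 0.1218 0.2281] [[0.008, -0.159, 0.987], [0.001, 0.987, 0.159], [-1.0, -0.0, 0.008]] 0.04426023386104114 [-0.67  0.05 -0.99]
time: 8.38
tool_pos: [0.4085, 0.0978, 0.1625]
eef_rot: [[-0.002, -0.159, 0.987], [-0.0, 0.987, 0.159], [-1.0, 0.0, -0.002]]
force: [-0.2, 0.8, 0.4]
gripper_width: 0.0006
```

View pics/w3.png

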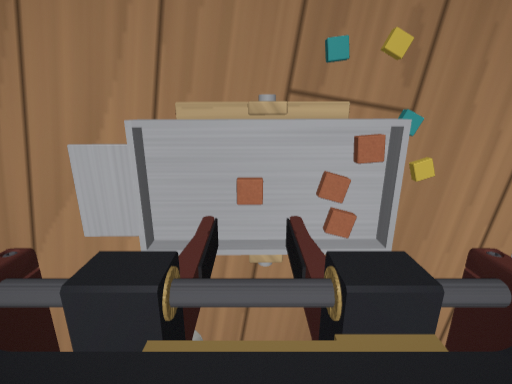

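The picture shows the stray lying flat in the tray at (250,190) and the fingers clear of it. Now I close in on the ledge by feel.

```bash
python3 -m crank '255 6 0 0 0 0 0;255 5 0 0 0 0 0;255 2 0 0 0 0 0;255 1 0 0 0 0 0;255 1 0 0 0 0 0;255 0 0 0 0 0 0';python3 -m crank '255 1 0 0 0 0 0;255 1 0 0 0 0 0;255 1 0 0 0 0 0;255 0 0 0 0 0 0'
```

```text
time: 8.88
tool_pos: [0.409, 0.0979, 0.1482]
eef_rot: [[0.0, -0.159, 0.987], [0.0, 0.987, 0.159], [-1.0, 0.0, 0.0]]
force: [-0.9, 0.2, 0.7]
gripper_width: 0.0007
time: 9.22
tool_pos: [0.409, 0.0979, 0.1454]
eef_rot: [[0.0, -0.159, 0.987], [0.0, 0.987, 0.159], [-1.0, -0.0, 0.0]]
force: [-0.6, -0.2, 3.4]
gripper_width: 0.0004
```

```bash
python3 -m crank '255 1 0 0 0 0 0;255 1 0 0 0 0 0;255 1 0 0 0 0 0;255 1 0 0 0 0 0;255 0 0 0 0 0 0';python3 -m crank '255 1 0 0 0 0 0;255 1 0 0 0 0 0;255 1 0 0 0 0 0;255 1 0 0 0 0 0;255 0 0 0 0 0 0'
```

```text
time: 9.63
tool_pos: [0.4089, 0.0979, 0.1409]
eef_rot: [[-0.0, -0.159, 0.987], [-0.0, 0.987, 0.159], [-1.0, 0.0, -0.0]]
force: [-1.7, -0.9, 2.7]
gripper_width: 0.0007
time: 10.05
tool_pos: [0.4088, 0.0979, 0.1368]
eef_rot: [[-0.0, -0.159, 0.987], [-0.0, 0.987, 0.159], [-1.0, 0.0, -0.0]]
force: [-2.2, -0.6, 2.8]
gripper_width: 0.0006
```

```bash
python3 -m crank '255 2 0 0 0 0 0;255 2 0 0 0 0 0;255 2 0 0 0 0 0;255 2 0 0 0 0 0;255 2 0 0 0 0 0;255 2 0 0 0 0 0;255 2 0 0 0 0 0;255 2 0 0 0 0 0;255 2 0 0 0 0 0;255 2 0 0 0 0 0';python3 -m crank '255 2 0 0 0 0 0;255 2 0 0 0 0 0;255 2 0 0 0 0 0;255 2 0 0 0 0 0;255 2 0 0 0 0 0;255 2 0 0 0 0 0;255 2 0 0 0 0 0;255 1 0 0 0 0 0;255 0 0 0 0 0 0'; python3 -m crank '255 1 0 0 0 0 0;255 1 0 0 0 0 0;255 1 0 0 0 0 0;255 0 0 0 0 0 0'
```

```text
time: 10.88
tool_pos: [0.409, 0.0979, 0.117]
eef_rot: [[0.0, -0.159, 0.987], [0.0, 0.987, 0.159], [-1.0, 0.0, 0.0]]
force: [-2.5, -0.1, 4.5]
gripper_width: 0.0002
time: 11.63
tool_pos: [0.4088, 0.0979, 0.1018]
eef_rot: [[-0.0, -0.159, 0.987], [-0.0, 0.987, 0.159], [-1.0, -0.0, -0.0]]
force: [0.2, 0.6, 4.4]
gripper_width: 0.0005
time: 11.97
tool_pos: [0.4088, 0.0979, 0.0989]
eef_rot: [[-0.0, -0.159, 0.987], [-0.0, 0.987, 0.159], [-1.0, -0.0, -0.0]]
force: [0.6, -0.4, 3.7]
gripper_width: 0.0005
```

```bash
python3 -m crank '255 1 0 0 0 0 0;255 1 0 0 0 0 0;255 0 0 0 0 0 0'|egrep 'pos|for'
```

```text
tool_pos: [0.4089, 0.0979, 0.0969]
force: [-0.2, -0.5, 4.3]
```

```bash
python3 -m crank '255 1 0 0 0 0 0;255 1 0 0 0 0 0;255 0 0 0 0 0 0'|egrep 'pos|for'
```

```text
tool_pos: [0.4088, 0.0979, 0.0949]
force: [1.2, -0.3, 4.1]
```

```bash
python3 -m crank '255 1 0 0 0 0 0;255 0.5 0 0 0 0 0;255 0 0 0 0 0 0'|egrep 'pos|for'
```

```text
tool_pos: [0.4089, 0.0979, 0.0935]
force: [0.6, -0.1, 4.6]
```

```bash
python3 -m crank '255 1 0 0 0 0 0;255 0.5 0 0 0 0 0;255 0 0 0 0 0 0'|egrep 'pos|for'
```

```text
tool_pos: [0.4089, 0.0979, 0.092]
force: [-0.2, -0.3, 4.6]
```

```bash
python3 -m crank '255 1 0 0 0 0 0;255 0.5 0 0 0 0 0;255 0 0 0 0 0 0'|egrep 'pos|for'
```

```text
tool_pos: [0.409, 0.0979, 0.0911]
force: [-0.7, -0.5, 7.0]
```

The force is rising and the tool is lagging its command, so this is probably the block. I'll take smaller steps.

```bash
python3 -m crank '255 0.5 0 0 0 0 0;255 0 0 0 0 0 0'|egrep 'pos|for'
```

```text
tool_pos: [0.409, 0.0979, 0.091]
force: [-1.0, -0.7, 9.2]
```

```bash
python3 -m crank '255 0.4 0 0 0 0 0;255 0 0 0 0 0 0;255 0 0 0 0 0 0;255 0 0 0 0 0 0'|egrep 'pos|for'; python3 - <<'E'
from h import *
im=manip.get_image("scene");a=im[120:280,260:410,::-1]
b=manip.get_image("wrist")[:,:,::-1]
print(manip.state()["force"])
a=cv2.resize(a,(400,427),interpolation=cv2.INTER_CUBIC)
b=cv2.resize(b,(400,300));c=np.zeros((427,800,3),np.uint8);c[:,:400]=a;c[:300,400:]=b
cv2.imwrite("pics/p1.png",c)
E
```

```text
tool_pos: [0.4091, 0.0979, 0.0909]
force: [-2.3, -0.7, 10.4]
[-2.46988215  0.25517853 10.76617524]
```

View pics/p1.png

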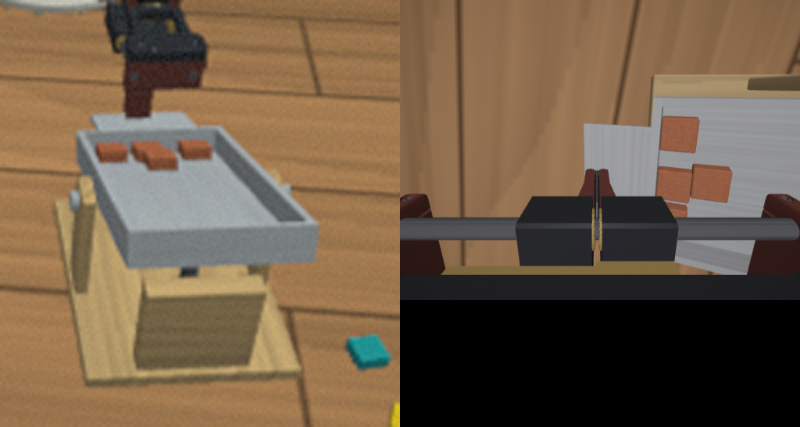

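Left (scene): the tray is tilted and bearing on the block; three stones are at the ledge wall and the fourth is right behind the middle one. Right (wrist): the same, and the fingertips are on the ledge. I'll hold a little longer, then ease up slowly.

```bash
python3 -m crank '255 0 0 0 0 0 0;255 0 0 0 0 0 0;255 0 0 0 0 0 0;255 0 0 0 0 0 0;255 0 0 0 0 0 0;255 0 0 0 0 0 0;255 0 0 0 0 0 0;255 0 0 0 0 0 0;255 0 0 0 0 0 0;255 0 0 0 0 0 0;255 0 0 0 0 0 0;255 0 0 0 0 0 0'|egrep 'pos|for'
python3 -m crank '255 -0.5 0 0 0 0 0;255 -1 0 0 0 0 0;255 -1.5 0 0 0 0 0;255 -1.5 0 0 0 0 0;255 -1.5 0 0 0 0 0;255 -1.5 0 0 0 0 0;255 -1.5 0 0 0 0 0;255 -1.5 0 0 0 0 0;255 -1.5 0 0 0 0 0;255 -1.5 0 0 0 0 0;255 -1.5 0 0 0 0 0;255 -1.5 0 0 0 0 0'|egrep 'pos|for'
python3 -m crank '255 -1.5 0 0 0 0 0;255 -1.5 0 0 0 0 0;255 -1.5 0 0 0 0 0;255 -1.5 0 0 0 0 0;255 -1.5 0 0 0 0 0;255 -1.5 0 0 0 0 0;255 -1.5 0 0 0 0 0;255 -1.5 0 0 0 0 0;255 -1.5 0 0 0 0 0;255 -1.5 0 0 0 0 0;255 -1.5 0 0 0 0 0;255 -1.5 0 0 0 0 0'|egrep 'pos|for'
```

```text
tool_pos: [0.4091, 0.0979, 0.0909]
force: [-3.6, -0.3, 11.2]
tool_pos: [0.4089, 0.0979, 0.1064]
force: [-3.0, -0.9, 4.3]
tool_pos: [0.4089, 0.0979, 0.1244]
force: [-1.9, -0.1, 3.8]
```

```bash

python3 -m crank '255 -1.5 0 0 0 0 0;255 -1.5 0 0 0 0 0;255 -1.5 0 0 0 0 0;255 -1.5 0 0 0 0 0;255 -1.5 0 0 0 0 0;255 -1.5 0 0 0 0 0;255 -1.5 0 0 0 0 0;255 -1.5 0 0 0 0 0;255 -1.5 0 0 0 0 0;255 -1.5 0 0 0 0 0;255 -1 0 0 0 0 0;255 -1 0 0 0 0 0'|egrep 'pos|for'
python3 -m crank '255 -1 0 0 0 0 0;255 -1 0 0 0 0 0;255 -1 0 0 0 0 0;255 -1 0 0 0 0 0;255 -1 0 0 0 0 0;255 -1 0 0 0 0 0;255 -1 0 0 0 0 0;255 -1 0 0 0 0 0;255 -1 0 0 0 0 0;255 0 0 0 0 0 0'|egrep 'pos|for'
python3 -m crank '255 -10 0 0 0 0 0;255 -30 0 0 0 0 0;255 -40 0 0 0 0 0;255 -40 0 0 0 0 0;255 0 0 0 0 0 0;255 0 0 0 0 0 0;255 0 0 0 0 0 0;255 0 0 0 0 0 0'|egrep 'time|pos|for'
python3 - <<'E'
from h import *
c=np.zeros((600,800,3),np.uint8)
a=manip.get_image("scene")[:,:,::-1];b=manip.get_image("top")[150:290,165:345,::-1]
c[:300,:400]=cv2.resize(a,(400,300),interpolation=cv2.INTER_AREA);c[:300,400:786]=cv2.resize(b,(386,300),interpolation=cv2.INTER_CUBIC)
c[300:,:400]=cv2.resize(a[140:260,260:420],(400,300),interpolation=cv2.INTER_CUBIC)
c[300:,400:]=cv2.resize(manip.get_image("wrist")[:,:,::-1],(400,300),interpolation=cv2.INTER_AREA)
cv2.imwrite("pics/f1.png",c)
E
```

```text
tool_pos: [0.4091, 0.0979, 0.1414]
force: [1.4, -0.1, 1.5]
tool_pos: [0.4088, 0.0979, 0.1501]
force: [0.2, -0.2, -0.6]
time: 19.32
tool_pos: [0.4085, 0.0978, 0.2687]
force: [0.4, -0.4, -0.1]
```

View pics/f1.png

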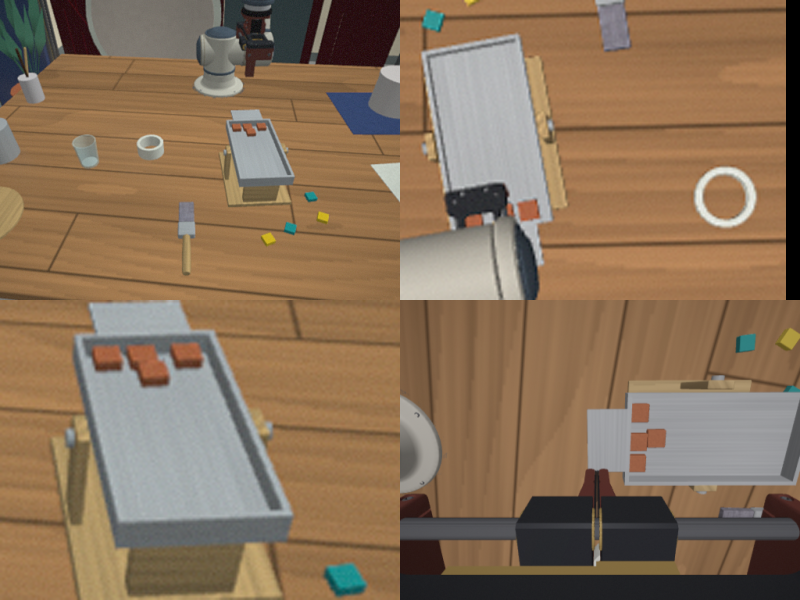

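The final picture shows the tray level and the hand clear. Three stones are against the ledge wall, the fourth sits right behind the middle one, and the bystanders are unmoved. Handing in.

```bash
python3 -c "
from cell import manip
print(manip.finish_job())"
```

```text
the job is handed in; nothing more can be done
None
```

The job is handed in after about 19.5 s of robot time. All four stones are at the ledge end of the level tray, and the hand is clear.

- **Placing:** I gripped the loose stone (jaws read 25.7 mm on the 26 mm tile) and set it down in the middle of the tray. A wrist picture showed it lying flat there.
- **Pressing:** I met the ledge at a tool height of about 0.147 m. The push took 3–5 N until the block was felt at 0.091 m. The tool stopped there while the force rose, and I held it at 10–11 N for more than a second. The highest reading was 11.2 N, against the 25 N limit; forces were only read at the end of each move.
- **Easing up:** I raised the ledge at 12–18 mm/s. Readings on the way up were 4.3, 3.8 and 1.5 N, then about zero once past level, which fits the hand staying on the ledge all the way up.

The last pictures show the tray level and the tape, tumbler and paintbrush where they were. Three stones rest against the end wall. The fourth is directly behind the middle one and touching it, so it is at the ledge end but not against the wall itself.

One disagreement: the top and wrist cameras differed by about 6 mm on the tray's centre. That was within the room available for both the placing and the press point.

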